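# Gauge the coffee machine's spare sleeves and sort them by fit

### The arm

A 6-joint arm with a two-finger parallel gripper is mounted at the origin on a cart in front of the work surface, level with it; the furniture and walls round the work are solid. World frame = base frame: x ahead of the robot, y to its left, z up, the work surface at z = 0. Lengths are in m, angles in rad, forces in N, time in s.
With the tool pointing down it reaches from about 0.275 to 0.825 m from the base axis. Payload 4.9 kg.
Tool frame: the origin (TCP) lies on the centre line of the jaws, within the pads' length; the fingertips stand 17 mm ahead of it and the grasp point (between the pads) lies 2 mm behind it (ctrl.tcp_to_tips is the distance from the TCP to the fingertips, in m); z points along the fingers, y is the line along which they close (so a half turn about z gives the same grasp; the last joint's range is limited). The gripper opens to 85 mm and grips with 20 to 120 N. Pads are 22 mm wide; open, the fingers measure 114 mm over their backs; the gripper's body (76 mm by 85 mm) begins 54 mm behind the grasp point. The pads swing forward as they close: fully open they stand 13 mm farther back than shut.
Start: joints at [1.197, 0.326, -0.193, 1.052, 0, 1.437], TCP at [0.131, 0.534, 0.248] pointing down, gripper open.
Joint ranges: [-2.65, 2.65], [-0.97, 1.79], [-1.3, 1.35], [-1.93, 2.1], [-1.47, 1.37], [-3.14, 3.14]. Speed limits (rad/s): [2.57, 2.57, 3.14, 3.14, 3.14, 3.14].

### API

Orientations are given as a rotation vector (axis times angle).
In Python, from cell import ctrl gives the robot as it stands. Calls block until the motion is done:
- ctrl.movep(position, orientation): joint-space move of the TCP to a pose.
- ctrl.move_l(position, velocity=0.15, rot=None, until_force=None): straight line of the TCP; rot=None keeps the orientation; velocity is the mean speed in m/s. With until_force (N) it stops when the force on the tool has changed by that much, and returns True; else False.
- ctrl.set_joints(angles): joint-space move.
- ctrl.let_go() and ctrl.grab(newtons=None): open the fingers fully, or close them until they stop; newtons is the grip in N (None keeps the last).
- ctrl.sleep(seconds).
- ctrl.ik(position, orientation): joint angles nearest the present ones, or None.
- ctrl.grab_frame(name): name is "scene" or "top" or "wrist"; returns a dict with "img" (480x640x3 uint8, red, green, blue), "fx", "fy", "cx", "cy" (pixels), "k1" (the pictures are not rectified: a ray, as slopes to the right and down, at radius r is drawn at 1 + k1 r^2 times it, then the intrinsics apply), "cam_to_world" (4x4, takes a point from camera to world coordinates); the wrist camera has in their place "T_tool_cam" (4x4, takes a point from camera to tool coordinates, whose origin is the TCP and whose axes are the flange's). Camera axes: x right, y down, z forward; pixel columns grow to the right and rows downward; lengths in m; the calibration is good to about 2 mm. A picture is of the moment at which its call begins: read the wrist's pose just before it. There is no depth.
A pose or a line that the arm cannot do raises ctrl.MotionError and nothing moves.
- ctrl.sign_off(): hands the job in; it is judged then, once.
Readings, each from a call of its own:
- ctrl.read_clock(): time.
- ctrl.read_q(): joint angles.
- ctrl.read_joint_velocities(): joint speeds.
- ctrl.read_tau(): joint torques, N m.
- ctrl.read_position(): TCP position.
- ctrl.read_eef_rot(): TCP orientation.
- ctrl.read_contact_force(): force on the tool from outside, world axes, zero at the start.
- ctrl.read_wrist_torque(): the same for the moment, N m.
- ctrl.read_finger_gap(): opening from 0.0 (shut) to 1.0 (fully open).
- ctrl.read_grasp_force(): force on a finger pad.
Only numpy, scipy, OpenCV 4.12 (cv2) and the standard library are available. Lean on these libraries where they do the work, as an engineer would, in place of code of your own. Each camera call takes 0.05 s, during which the arm holds its last target. There are 200 camera calls.

### The job

Two spare brew-chamber sleeves for the coffee machine lie on the worktop: slide one onto the gauge pin as far as it will go and lay it in its tray, then do the same with the other. A sleeve that slides fully home against the shoulder goes in the tray with the loop handle, one that stops on the pin's nose goes in the plain tray; each must end lying flat on its foot on the tray floor. Leave everything else on the worktop where it stands.

Things in the scene. Friction and masses are not known exactly. Their poses are not given: they have to be found in the camera images.
- sleeve_a: Grey plastic tube 70 mm long, 48 mm outer diameter, open and alike at both ends, lying on a flat foot 40 mm wide. Origin: centre of the foot's underside; x along the bore, whose axis is 28 mm up; z up. About 0.15 kg. Grip across the tube from above, level with the bore. The sleeves look alike outside, but the bore is either 32 mm, which fits the pin, or 22 mm, which does not: try it to find out
- sleeve_b: Grey plastic tube 70 mm long, 48 mm outer diameter, open and alike at both ends, lying on a flat foot 40 mm wide. Origin: centre of the foot's underside; x along the bore, whose axis is 28 mm up; z up. About 0.15 kg. Grip across the tube from above, level with the bore. The sleeves look alike outside, but the bore is either 32 mm, which fits the pin, or 22 mm, which does not: try it to find out
- gauge: fixed gauge: base 120 x 90 x 10 mm, upright 56 mm wide to 112 mm high (x = 36 to 56 mm), level steel pin. Origin: centre of the base's underside, z up. Pin axis: y = 0, 85 mm up, points to the gauge's -x, roughly towards the robot. Tip at x = -50 mm, shoulder face at x = +30 mm; a sleeve fully home has its origin at x = -5, z = 57 mm
- pin_tip (a point): tip of the gauge pin, on its axis. The pin is 26 mm in diameter, its last 14 mm a cone narrowing to 10 mm at the tip; 80 mm from tip to shoulder. A 32 mm bore slides home to the shoulder; a 22 mm bore stops on the cone about 10 mm after the tip enters, 70 mm short of home
- loop_tray: steel tray with a wire loop handle 80 mm wide, reaching 24 mm out from its short -y side (the robot's right): for sleeves that fit. Fixed, outside 118 mm (x) by 160 mm (y), rim 18 mm high, walls and floor 4 mm thick. Origin: centre of its underside; z up. A sleeve goes at its centre, bore along the tray's x.
- plain_tray: steel tray of the same size without any handle: for sleeves that do not fit. Fixed, outside 118 mm (x) by 160 mm (y), rim 18 mm high, walls and floor 4 mm thick. Origin: centre of its underside; z up. A sleeve goes at its centre, bore along the tray's x.
- carton: bystander, loose, to be left alone: drinks carton 77 x 77 x 220 mm, stands near the sleeves and is the tall obstacle. Origin: centre of its underside
- ramekin: bystander, loose, to be left alone: white ramekin, 67 mm across, 39 high, among the sleeves. Origin: centre of its underside
- ramekin_large: bystander, loose, to be left alone: larger white ramekin, 77 mm across, 42 high, anywhere the sleeves can lie. Origin: centre of its underside
- jug: bystander, loose, to be left alone: white cream jug, 67 x 103 x 85 mm high, behind the carton. Origin: centre of its underside
- cup: bystander, loose, to be left alone: white handleless cup, 80 mm across, 68 high, near the front edge. Origin: centre of its underside
- teaspoon: bystander, loose, to be left alone: teaspoon 130 x 27 x 11 mm. Origin: centre of its underside
- sachet: bystander, loose, to be left alone: flat foil tea sachet 58 x 68 x 10 mm. Origin: centre of its underside

How it is judged:
By the outcome, as a careful person would: the job done as asked, in the order asked, and still so for the second after the job is handed in, with the robot touching nothing.
It also fails if it takes over 61 s, if anything falls off the work surface, if the arm or the gripper's body presses on something with over 40 N, if the wrist force passes 120 N, or if a joint passes its speed limit or range.

## Working session

There is one attempt and no reset: what is moved stays moved. The work goes in short steps, each a Python script; the robot and the scene stay as the last script left them, time stands still between calls to the robot, and variables do not carry over. Pictures are saved under pics/ and viewed, at most 10 in all, crops included, and the job is handed in when it is done.

```bash
ls; mkdir -p pics
python3 - <<'E'
from cell import ctrl
import cv2
for n in ("scene","top"):
    f=ctrl.grab_frame(n); cv2.imwrite(f"pics/{n}0.png",f["img"][:,:,::-1])
    print(n,f["fx"],f["fy"],f["cx"],f["cy"],f["k1"],f["cam_to_world"].round(4).tolist())
print(ctrl.read_clock(),ctrl.read_eef_rot(),ctrl.tcp_to_tips)
E
```

```text
cell.py
pics
scene 530.1021182817819 530.1021182817819 325.69340913131197 237.5623704498349 -0.11120633105716063 [[0.7305, -0.3767, 0.5696, -0.2053], [-0.6829, -0.4068, 0.6068, -0.8263], [0.0031, -0.8322, -0.5545, 0.8002], [0.0, 0.0, 0.0, 1.0]]
top 490.7606994904134 490.7606994904134 321.2381947104907 234.6184279951445 -0.006741302281064629 [[-0.0036, -0.9948, 0.1014, 0.4462], [-1.0, 0.003, -0.0056, -0.0465], [0.0052, -0.1014, -0.9948, 1.2081], [0.0, 0.0, 0.0, 1.0]]
0.1 [-3.75746927e-01 -3.11866143e+00  2.33963578e-03] 0.017
```

View pics/top0.png

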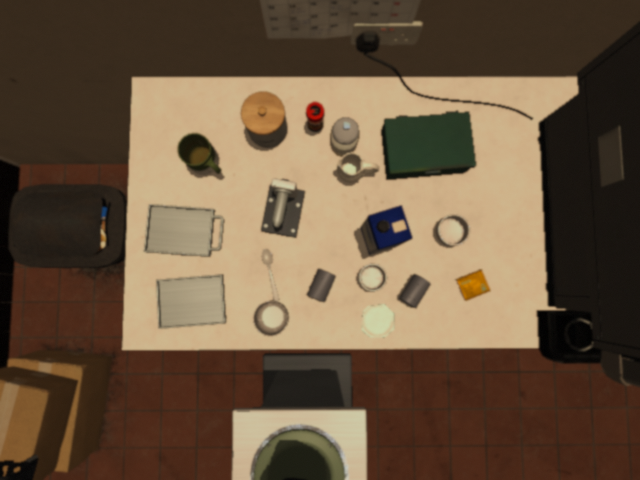

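View pics/scene0.png

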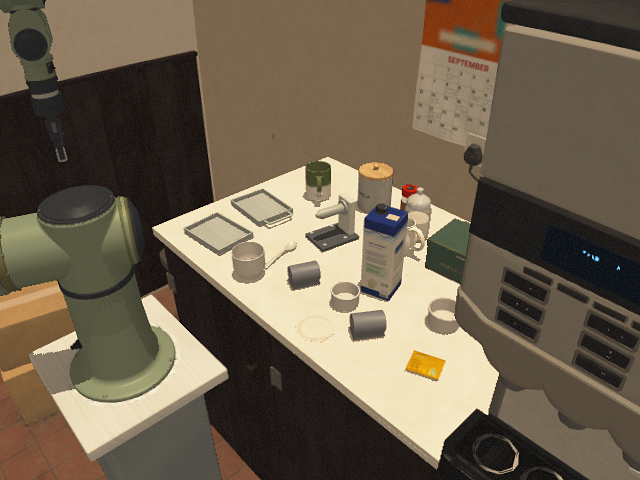

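Top view: the sleeves are at about (321,285) and (414,291), the gauge at (283,208) with its pin pointing down the image, the loop tray at (180,230) with its loop on the right, and the plain tray at (192,301). The carton is at (386,231), the ramekins at (371,278) and (451,231), the cup at (271,318). I'll enlarge the top image to measure.

```bash
cat > h.py <<'E'
import numpy as np, cv2
from scipy.spatial.transform import Rotation as R
def K(f): return np.array([[f["fx"],0,f["cx"]],[0,f["fy"],f["cy"]],[0,0,1.]])
def D(f): return np.array([f["k1"],0,0,0.])
def pix2w(f,T,uv,z):
    """pixels -> world points on the plane(s) z"""
    n=cv2.undistortPoints(np.array(uv,float).reshape(-1,1,2),K(f),D(f)).reshape(-1,2)
    d=np.c_[n,np.ones(len(n))]@T[:3,:3].T
    s=(np.asarray(z)-T[2,3])/d[:,2]
    return T[:3,3]+d*s[:,None]
def w2pix(f,T,P):
    Ti=np.linalg.inv(T)
    return cv2.projectPoints(np.array(P,float).reshape(-1,1,3),cv2.Rodrigues(Ti[:3,:3])[0],Ti[:3,3],K(f),D(f))[0].reshape(-1,2)
def down(yaw):
    """tool pointing down, tool y (closing line) at angle yaw from world x"""
    y=np.array([np.cos(yaw),np.sin(yaw),0]); z=np.array([0,0,-1.]); x=np.cross(y,z)
    return R.from_matrix(np.c_[x,y,z]).as_rotvec()
def wristT(c,f):
    T=np.eye(4); T[:3,:3]=R.from_rotvec(c.read_eef_rot()).as_matrix(); T[:3,3]=c.read_position()
    return T
E
python3 - <<'E'
import cv2
a=cv2.imread("pics/top0.png")
def crop(n,x0,y0,x1,y1,s):
    c=cv2.resize(a[y0:y1,x0:x1],None,fx=s,fy=s,interpolation=cv2.INTER_CUBIC)
    for x in range(x0,x1):
        if x%10==0: cv2.putText(c,str(x),((x-x0)*s,8),0,.3,(0,0,255)); cv2.line(c,((x-x0)*s,10),((x-x0)*s,14),(0,0,255))
    for y in range(y0,y1):
        if y%10==0: cv2.putText(c,str(y),(0,(y-y0)*s+4),0,.3,(0,0,255)); cv2.line(c,(22,(y-y0)*s),(26,(y-y0)*s),(0,0,255))
    cv2.imwrite(n,c)
crop("pics/c1.png",295,260,455,340,5)
crop("pics/c2.png",136,170,316,340,3)
E
```

```text
(no output)
```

View pics/c1.png

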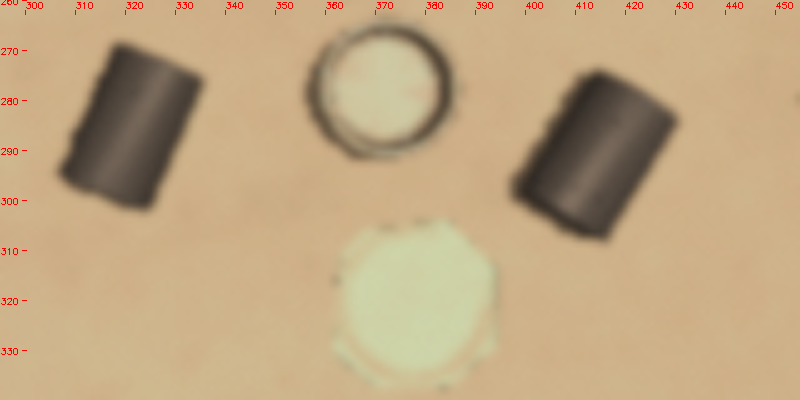

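View pics/c2.png

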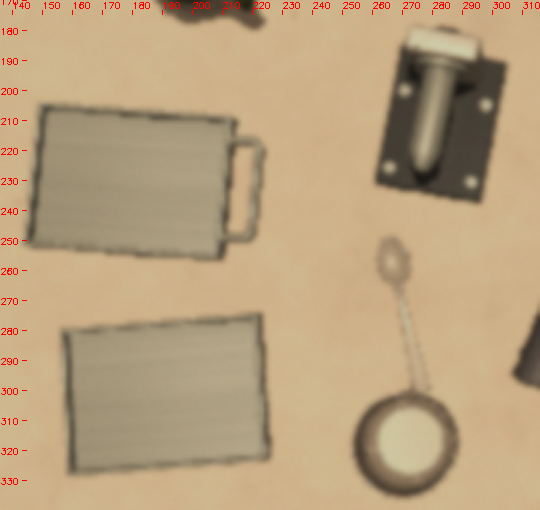

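Sleeve corners in full-image pixels, sleeve 1: (318.4,268.4), (335.8,276), (325,302), (307,294.4). Sleeve 2: (414.6,274), (430.8,284.4), (416.4,308.2), (397.6,297.6). The crops also give the tray rim corners, the gauge base corners, and the pin tip at about (277.3,226).

```bash
cat > top.py <<'E'
from cell import ctrl
from h import *
f=ctrl.grab_frame("top"); T=f["cam_to_world"]
def rect(name,uv,z):
    # corners far-left, far-right, near-right, near-left in the picture
    P=pix2w(f,T,uv,[z]*4)[:,:2]
    ax=(P[0]+P[1]-P[2]-P[3])/2; ay=(P[0]+P[3]-P[1]-P[2])/2
    print(name,P.mean(0).round(4),"len far-near %.4f left-right %.4f"%(np.linalg.norm(ax),np.linalg.norm(ay)),
      "yaw x %.1f y %.1f deg"%(np.degrees(np.arctan2(ax[1],ax[0])),np.degrees(np.arctan2(ay[1],ay[0]))-90))
rect("s1",[(318.4,268.4),(335.8,276),(325,302),(307,294.4)],.028)
rect("s2",[(414.6,274),(430.8,284.4),(416.4,308.2),(397.6,297.6)],.028)
rect("loop",[(149.7,205.3),(214.7,210),(210,256),(145.3,252)],.018)
rect("plain",[(157.3,280.3),(223,275),(225.7,323),(159.3,327.3)],.018)
rect("gauge",[(269.3,186.7),(304.7,191.3),(296.3,237.3),(261.3,231.3)],.010)
print("tip",pix2w(f,T,[(277.3,226)],.085))
for n,uv,z in(("carton",(386,231),.1),("ram",(371,278),.039),("cup",(271,317),.068),("largeram",(451,231),.042)):
    print(n,pix2w(f,T,[uv],z)[0,:2].round(3))
E
python3 top.py
```

```text
s1 [ 0.445  -0.0535] len far-near 0.0673 left-right 0.0460 yaw x -23.4 y -23.3 deg
s2 [ 0.4302 -0.2766] len far-near 0.0683 left-right 0.0484 yaw x -34.7 y -31.3 deg
loop [0.5781 0.2912] len far-near 0.1139 left-right 0.1587 yaw x -4.1 y -4.0 deg
plain [0.4075 0.2595] len far-near 0.1135 left-right 0.1587 yaw x 4.1 y 3.9 deg
gauge [0.6258 0.041 ] len far-near 0.1144 left-right 0.0878 yaw x -9.9 y -8.8 deg
tip [[0.58096855 0.04833758 0.085     ]]
carton [ 0.567 -0.2  ]
ram [ 0.461 -0.171]
cup [0.373 0.063]
largeram [ 0.573 -0.364]
```

Run:
```python
from cell import ctrl
from h import *
f=ctrl.grab_frame("wrist"); print(f["T_tool_cam"].round(4).tolist(),f["fx"],f["cx"],f["cy"],f["k1"])
d=np.radians
for n,p,y in(("g",(.5,.055,.30),-9.5),("g85",(.55,.05,.083),-9.5),("home",(.62,.04,.083),-9.5),("s1",(.445,-.0535,.026),-23.4),("s2",(.43,-.277,.026),-33),("loop",(.578,.291,.03),-4),("plain",(.4075,.2595,.03),4)):
    for k in(90,-90):
        q=ctrl.ik(p,down(d(y+k))); print(n,k,None if q is None else np.round(q,2))
```

```text
[[-0.0006, -0.9463, -0.3234, 0.0843], [1.0, -0.0005, -0.0004, -0.0003], [0.0003, -0.3234, 0.9463, -0.1247], [0.0, 0.0, 0.0, 1.0]] 373.2086886180484 321.99892077758926 246.79409007215614 -0.06770091376456897
g 90 [-0.04  0.21 -0.22  1.14  0.    0.13]
g -90 [-0.04  0.21 -0.22  1.14  0.   -3.01]
g85 90 [-0.04  0.5  -0.4   0.67  0.    0.12]
g85 -90 [-0.04  0.5  -0.4   0.67  0.   -3.02]
home 90 [-0.05  0.6  -0.2   0.76  0.    0.11]
home -90 [-0.05  0.6  -0.2   0.76  0.   -3.03]
s1 90 [-0.28  0.44 -0.72  0.41  0.    0.12]
s1 -90 [-0.28  0.44 -0.72  0.41  0.   -3.02]
s2 90 [-0.72  0.52 -0.56  0.49  0.   -0.14]
s2 -90 [-0.72  0.52 -0.56  0.49  0.    3.  ]
loop 90 [ 0.35  0.71 -0.17  0.7   0.    0.42]
loop -90 [ 0.35  0.71 -0.17  0.7   0.   -2.72]
plain 90 [ 0.41  0.48 -0.63  0.47  0.    0.34]
plain -90 [ 0.41  0.48 -0.63  0.47  0.   -2.8 ]
```

Run:
```python
from cell import ctrl
from h import *
import pickle
ctrl.movep((.47,.06,.27),down(np.radians(81)))
T=wristT(ctrl,None); f=ctrl.grab_frame("wrist"); f["W"]=T@f["T_tool_cam"]
pickle.dump(f,open("w1.pkl","wb"))
cv2.imwrite("pics/w1.png",cv2.resize(f["img"][:,:,::-1],(800,600),interpolation=cv2.INTER_CUBIC))
print(ctrl.read_clock(),T.round(4).tolist())
```

```text
2.3417 [[-0.9879, 0.1554, -0.0, 0.4699], [0.1554, 0.9879, 0.0003, 0.0607], [0.0001, 0.0003, -1.0, 0.27], [0.0, 0.0, 0.0, 1.0]]
```

View pics/w1.png

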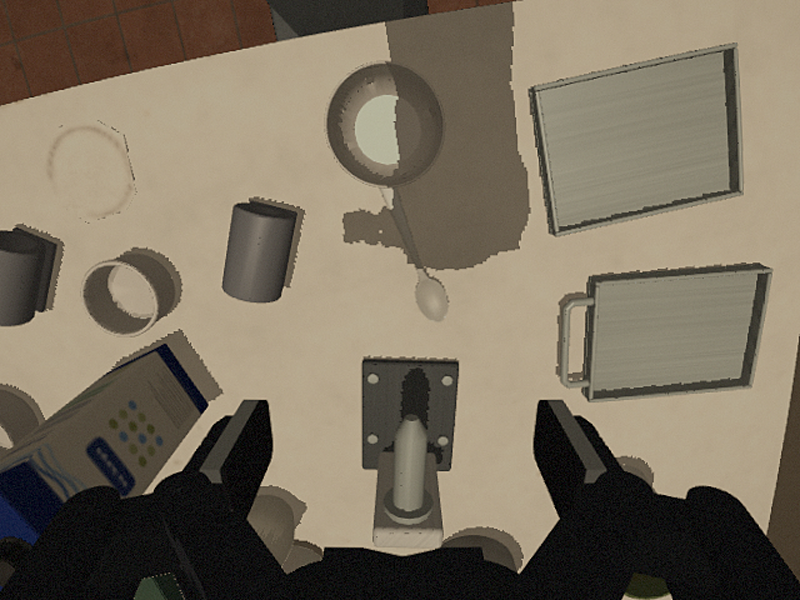

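The wrist picture (800-px scale) shows the gauge base corners at (363,358), (459,360), (451,470), (361,467), the pin tip at about (411,417), sleeve 1 at about (257,252), and both trays. I'll enlarge the gauge and sleeve 1.

Run:
```python
import pickle,cv2,numpy as np
a=pickle.load(open("w1.pkl","rb"))["img"][:,:,::-1].copy()
def crop(x0,y0,x1,y1,s):
    c=cv2.resize(a[y0:y1,x0:x1],None,fx=s,fy=s,interpolation=cv2.INTER_CUBIC)
    for x in range(x0,x1):
        if x%10==0: cv2.putText(c,str(x),((x-x0)*s,8),0,.3,(0,0,255)); cv2.line(c,((x-x0)*s,10),((x-x0)*s,14),(0,0,255))
    for y in range(y0,y1):
        if y%10==0: cv2.putText(c,str(y),(0,(y-y0)*s+4),0,.3,(0,0,255)); cv2.line(c,(22,(y-y0)*s),(26,(y-y0)*s),(0,0,255))
    return c
A=crop(280,280,380,440,3); B=crop(170,150,250,250,4); 
h=max(A.shape[0],B.shape[0]); p=lambda c:cv2.copyMakeBorder(c,0,h-c.shape[0],0,0,0)
C=np.hstack([p(A),p(B)]); print(C.shape); cv2.imwrite("pics/w1c.png",C)
```

```text
(480, 620, 3)
```

View pics/w1c.png

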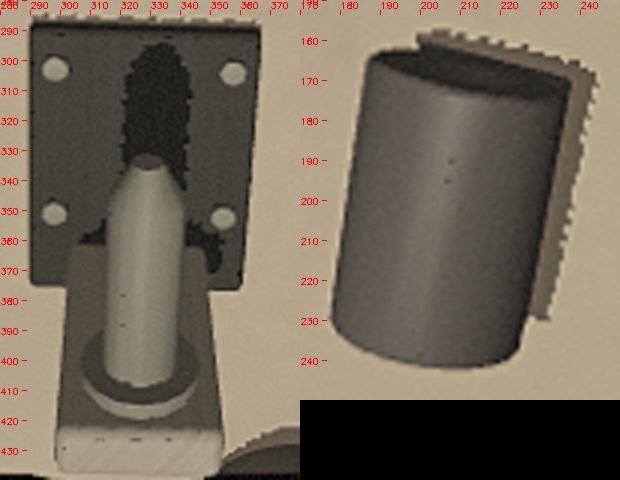

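```bash
cat > fit.py <<'E'
from h import *
import pickle
from scipy.optimize import least_squares
f=pickle.load(open("w1.pkl","rb")); W=f["W"]
g=[((-.05,0,.085),(329.7,334.3)),((-.06,.045,0),(366.7,288.7)),((-.06,-.045,0),(290,288)),((.06,-.045,.01),(290.3,375.7)),((.06,.045,.01),(360,376.7)),
   ((.036,-.028,.112),(300,423.3)),((.036,.028,.112),(354,424)),((.056,-.028,.112),(299,437.7)),((.056,.028,.112),(353.3,437.7))]
M=np.array([a for a,_ in g]); U=np.array([b for _,b in g])
def wp(p,M): 
    c,s=np.cos(p[2]),np.sin(p[2]); return np.c_[p[0]+c*M[:,0]-s*M[:,1],p[1]+s*M[:,0]+c*M[:,1],M[:,2]+p[3]]
fit=lambda M,U,x0:least_squares(lambda p:np.r_[(w2pix(f,W,wp(p,M))-U).ravel(),p[3]/.001],x0,loss="soft_l1")
r=fit(M,U,[.62,.04,-.16,0]); print("gauge",r.x.round(4),np.degrees(r.x[2]).round(2)); print((w2pix(f,W,wp(r.x,M))-U).round(1).tolist())
print("tip model",wp(r.x,M[:1]),"tip by pixel",pix2w(f,W,[(329.7,334.3)],.085))
sx,sy=.059,.08; C=np.array([(-sx,-sy,.018),(-sx,sy,.018),(sx,sy,.018),(sx,-sy,.018)])
for n,uv,x0 in(("loop",[(596,275),(771,265),(752,388),(591,400)],[.578,.291,-.07,0]),("plain",[(531,88),(737,45),(743,192),(556,235)],[.4075,.2595,.07,0])):
    U=np.array(uv)*.8; r=fit(C,U,x0); print(n,r.x.round(4),np.degrees(r.x[2]).round(1),(w2pix(f,W,wp(r.x,C))-U).round(1).tolist())
P=pix2w(f,W,[(186.5,165.5),(237.75,171),(225,236),(177.75,229.5)],.028*np.ones(4))[:,:2]
ax=(P[2]+P[3]-P[0]-P[1])/2; print("s1",P.mean(0).round(4),np.linalg.norm(ax),np.linalg.norm((P[0]+P[3]-P[1]-P[2])/2),np.degrees(np.arctan2(ax[1],ax[0])))
E
python3 fit.py
```

```text
gauge [ 0.6308  0.0409 -0.1836 -0.0038] -10.52
[[-0.2, -0.4], [-0.0, -0.6], [0.0, -1.7], [-0.6, 0.4], [1.0, 1.0], [-1.4, -0.3], [1.3, 0.1], [-0.5, 0.5], [0.8, 1.6]]
tip model [[0.58160821 0.05000101 0.08118926]] tip by pixel [[0.57972747 0.05045195 0.085     ]]
loop [ 5.769e-01  2.940e-01 -8.500e-02 -1.000e-04] -4.9 [[0.1, 1.4], [3.0, 0.1], [-0.1, -1.4], [-2.6, -0.3]]
plain [ 0.4078  0.2612  0.0868 -0.0006] 5.0 [[0.6, -0.7], [-0.7, -3.4], [0.6, 1.7], [-0.5, 2.7]]
s1 [ 0.4447 -0.0531] 0.06799725766972996 0.049904500354068924 -23.625882081702517
```

Top and wrist cameras agree on sleeve 1: (0.4447, -0.0533), yaw -23.5°. They also agree on the pin tip, about (0.580, 0.0495), with the axis at about -10°. I'll grip it and try it on the pin.

```bash
cat >> h.py <<'E'
YG=np.radians(-10.); TIP=np.array([.5803,.0496,.083]); DIR=np.array([np.cos(YG),np.sin(YG),0])
def pick(c,x,y,deg):
    c.movep((x,y,.11),down(np.radians(deg+90))); c.move_l((x,y,.026),.15); c.grab(40)
    print("gap",c.read_finger_gap(),"F",c.read_grasp_force()); c.move_l((x,y,.13),.25)
def insert(c):
    o=down(YG+np.pi/2); pre=TIP-.06*DIR
    c.movep(pre+[0,0,.05],o); c.move_l(pre,.15); print("f0",c.read_contact_force().round(1))
    hit=c.move_l(TIP+.049*DIR,.06,until_force=12)
    d=c.read_position()-TIP; print("hit",hit,"depth past contact %.4f"%(d@DIR+.035),"lat",d.round(4),"f",c.read_contact_force().round(1),"m",c.read_wrist_torque().round(2),c.read_clock())
E
python3 - <<'E'
from cell import ctrl
from h import *
import pickle
pick(ctrl,.4447,-.0533,-23.5); insert(ctrl)
T=wristT(ctrl,None); f=ctrl.grab_frame("wrist"); cv2.imwrite("pics/w2.png",f["img"][:,:,::-1])
E
```

```text
gap 0.5552299464637092 F 41.145681491761934
f0 [ 0.1 -0.6 -1.4]
hit True depth past contact 0.0109 lat [-0.0237  0.0045 -0.0004] f [-2.3  0.1  4.4] m [0.05 0.15 0.03] 6.8083
```

View pics/w2.png

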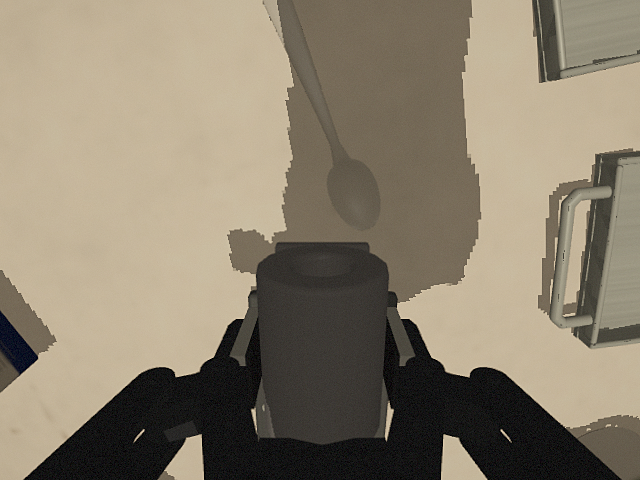

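The near end shows a small hole, from about column 290 to 357 against an outer 258–389. That ratio of about 0.5 means a 22 mm bore, and the sleeve stopped 10.9 mm in. It doesn't fit, so it goes in the plain tray, and then I'll look at sleeve 2.

```bash
cat >> h.py <<'E'
def place(c,x,y,deg):
    o=down(np.radians(deg+90)); p=TIP-.07*DIR
    c.move_l(p,.15); c.move_l(p+[0,0,.05],.2)
    c.movep((x,y,.13),o); c.move_l((x,y,.05),.2)
    hit=c.move_l((x,y,.027),.04,until_force=4); print("down",hit,c.read_position().round(4))
    c.let_go(); c.move_l((x,y,.15),.25)
E
python3 - <<'E'
from cell import ctrl
from h import *
import pickle
place(ctrl,.4077,.2603,4.5)
ctrl.movep((.40,-.25,.20),down(np.radians(-33+90)))
T=wristT(ctrl,None); f=ctrl.grab_frame("wrist"); f["W"]=T@f["T_tool_cam"]
pickle.dump(f,open("w3.pkl","wb"))
g=ctrl.grab_frame("top")["img"]
a=f["img"][:,:,::-1].copy(); a=cv2.resize(a,(800,600),interpolation=cv2.INTER_CUBIC)
a[400:600,0:240]=cv2.resize(g[260:345,140:242,::-1],(240,200))
cv2.imwrite("pics/w3.png",a); print(ctrl.read_clock())
E
```

```text
down True [0.4084 0.2605 0.0306]
12.7083
```

View pics/w3.png

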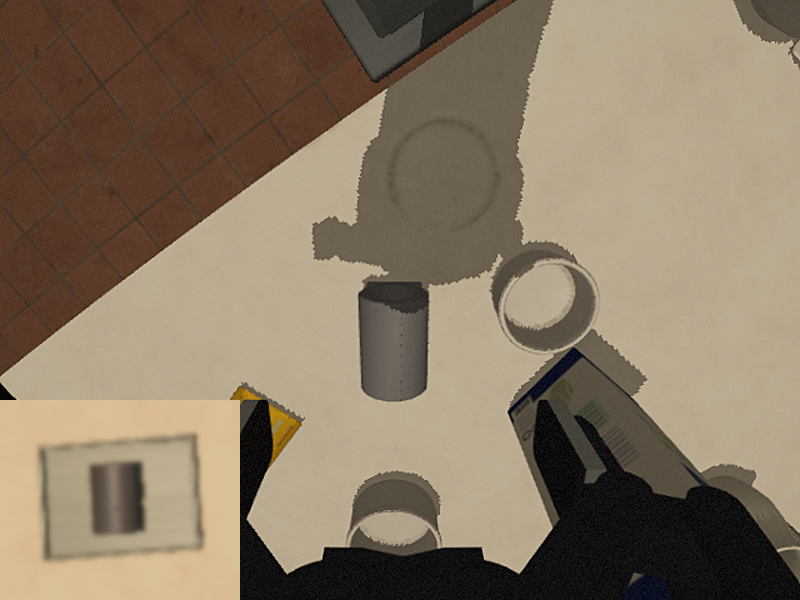

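Sleeve 1 lies flat and centred in the plain tray (inset). Sleeve 2's corners in this picture are (359,291), (428,291), (426,392), (362,392).

Run:
```python
from h import *
import pickle
f=pickle.load(open("w3.pkl","rb"))
P=pix2w(f,f["W"],np.array([(359,291),(428,291),(426,392),(362,392)])*.8,.028*np.ones(4))[:,:2]
ax=(P[2]+P[3]-P[0]-P[1])/2; deg=np.degrees(np.arctan2(ax[1],ax[0])); c=P.mean(0)
print(c,np.linalg.norm(ax),np.linalg.norm((P[0]+P[3]-P[1]-P[2])/2),deg)
if np.hypot(*(c-[.4302,-.2766]))<.006 and abs(deg+33)<4:
    from cell import ctrl
    pick(ctrl,*c,deg); ctrl.move_l((.36,-.12,.15),.3); insert(ctrl)
```

```text
[ 0.4323116  -0.27804532] 0.07553291773812504 0.045833742154368765 -33.05455955187046
gap 0.5574713630744493 F 42.040050885407254
f0 [ 1.3  0.1 -1. ]
hit False depth past contact 0.0819 lat [ 0.0462 -0.0082 -0.0005] f [-5.   1.1 -1. ] m [ 0.13  0.96 -0.1 ] 19.05
```

It fits. I'll push on until the shoulder is clearly felt.

Run:
```python
from cell import ctrl
from h import *
hit=ctrl.move_l(TIP+.062*DIR,.03,until_force=12)
d=ctrl.read_position()-TIP; print(hit,d@DIR+.035,d,ctrl.read_contact_force())
f=ctrl.grab_frame("wrist"); s=ctrl.grab_frame("scene")["img"]
a=np.vstack([f["img"][200:480,150:500],cv2.resize(s[170:260,290:402],(350,281))]); cv2.imwrite("pics/w4.png",a[:,:,::-1])
```

```text
True 0.08120853182573115 [ 0.0454821  -0.00816254 -0.00169709] [ 0.52742101 -0.31612297  1.5528362 ]
```

View pics/w4.png

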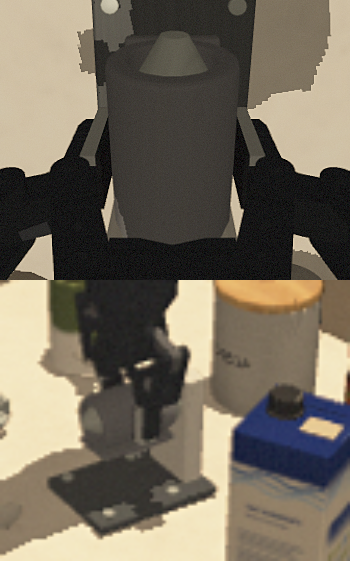

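The pin's cone sticks out of the near end, and further pushing built up force without any advance, so the sleeve is home on the shoulder. It goes in the loop tray.

Run:
```python
from cell import ctrl
from h import *
place(ctrl,.5775,.2925,-4.5)
ctrl.movep((.45,.0,.30),down(np.radians(90)))
w=ctrl.grab_frame("wrist")["img"]
g=ctrl.grab_frame("top")["img"]; cv2.imwrite("pics/end.png",np.hstack([cv2.resize(g[150:345,130:330],(400,390)),cv2.resize(w,(400,390))])[:,:,::-1]); print(ctrl.read_clock())
```

```text
down True [0.5777 0.2927 0.0309]
25.2417
```

View pics/end.png

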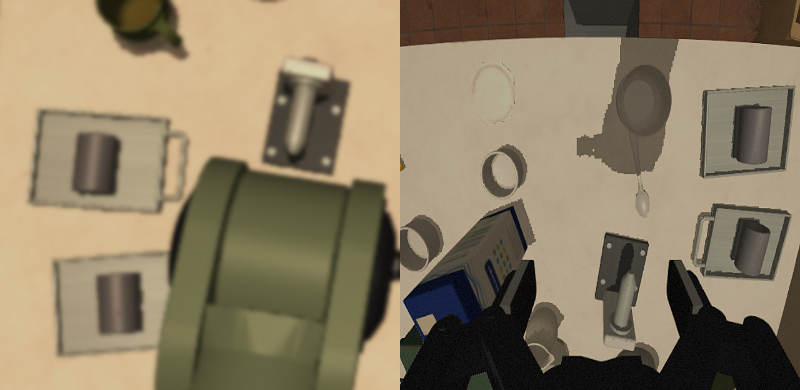

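Both sleeves lie flat in the middle of their trays, and the bystanders have not moved. The fitting sleeve is in the loop tray and the other in the plain tray.

```bash
python3 -c "
from cell import ctrl
print(ctrl.sign_off())"
```

```text
the job is handed in; nothing more can be done
None
```

The job is handed in after about 25 s of robot time: the sleeve that stopped on the pin's nose lies in the plain tray, the one that slid fully home lies in the loop-handle tray, and nothing else in view was moved.

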